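# Serve the ripe fig with the sprung tongs

## Task

Take the sprung serving tongs from their metal caddy and use them to pick the one ripe dark-purple fig off the wooden board, without touching that fig with the gripper or arm itself. Lower it to the bottom of the empty teal punnet before you open the tongs to let it go, then stand the tongs upright back in their caddy and release them.

Things in the scene. Friction and masses are not known exactly. Their poses are not given: they have to be found in the camera images.
- tongs_grip (a point): Centre between the red grips of the steel serving tongs, upright (z up), 100 mm tall, 0.13 kg, red cap on top; 62 mm above their feet, 38 mm below the top. Grip from above, closing along the tongs' y. Grips: 24 mm wide (x), 40 high, centred at this height, 64 over their outer faces when free. Feet 64 (y) x 30 mm stand by themselves. Tips: flat plates 30 wide, from the feet to 34 mm above them.
- tongs_arm_l (a joint): Inward travel of the tongs' +y arm in m (the other is alike): 0 free, 0.017 at the stop. Arms slide parallel: width over grips = 64 mm less both travels; gap between tips = that width less 6 mm. The spring pushes each arm out: 3 N free, 5 N at 54 mm wide, 7.5 N at 38 mm. Grips kept at 50 to 58 mm carry the tongs open; at 38 mm the tips hold the fig; wider than 64 mm lets the tongs go.
- ripe_fig_mid (a point): Centre, half-way up, of the ripe fig: dark purple, loose, standing with z up on the pale wooden board (12 mm thick) in a row with two green figs of the same shape, about 85 mm apart, in any order. 38 mm tall, 35 g, round with a narrow neck; widest (32 mm) from 8 mm to 0 mm below this point; the base is 19 mm below this point.
- punnet: Empty open square teal punnet, fixed, 130 x 130 mm outside and 48 mm high, walls and floor 4 mm. Origin at the centre of its underside, z up, x and y along its sides. (Another teal punnet, full of avocados, is not meant.)
- caddy: Dark metal caddy for the tongs, fixed: open box 54 mm (x) by 90 mm (y) outside, 34 mm high, walls and floor 4 mm, so 46 x 82 mm inside. Origin at the centre of its underside, z up. The tongs stand in it with their y axis along its y axis.
There are look-alikes about, which are no part of the job. Leave any green look-alike of the caddy alone.

How it is judged:
On the way, in this order (a step that is already met when the one before it is completed fails the run):
1. the purple fig is lifted clear of the board in the squeezed tongs (contact force between tongs and ripe_fig above 0.3 N and height (world z) of ripe_fig_mid above 0.06 m and value of joint tongs_arm_l above 0.005 m), for 0.2 s.
2. the purple fig, still in the tongs, is inside the empty punnet with its base within 20 mm of the punnet's floor (contact force between tongs and ripe_fig above 0.3 N and z of ripe_fig_mid in the frame of punnet below 0.043 m and x of ripe_fig_mid in the frame of punnet between -0.06 and 0.06 m and y of ripe_fig_mid in the frame of punnet between -0.06 and 0.06 m), for 0.1 s.
At the end, for the whole second after the job is handed in: The purple fig lies at rest on the floor of the empty teal punnet (its centre not more than 35 mm above the underside), and the tongs stand at rest in their caddy, feet on its floor, within 25 mm of its centre and 14 degrees of upright (z of ripe_fig_mid in the frame of punnet below 0.035 m and x of ripe_fig_mid in the frame of punnet between -0.062 and 0.062 m and y of ripe_fig_mid in the frame of punnet between -0.062 and 0.062 m and linear speed of ripe_fig below 0.05 m/s and horizontal distance between tongs_grip and caddy below 0.025 m and z of tongs_grip in the frame of caddy below 0.075 m and angle between tongs_grip's own z axis and vertical below 0.25 rad and linear speed of tongs below 0.03 m/s); the robot touches nothing.
It fails at once if the gripper's fingers or the arm touch the purple fig directly (contact force between any of the fingers, the arm and ripe_fig above 0.5 N).
It also fails if it takes over 58 s, if anything falls off the work surface, if the arm or the gripper's body presses on something with over 40 N, if the wrist force passes 120 N, or if a joint passes its speed limit or range.

## Robot

A 7-joint arm with a two-finger parallel gripper is mounted at the origin on the work surface. World frame = base frame: x ahead of the robot, y to its left, z up, the work surface at z = 0. Lengths are in m, angles in rad, forces in N, time in s.
With the tool pointing down it reaches from about 0.425 to 0.925 m from the base axis. Payload 6.8 kg.
Tool frame: the origin (TCP) lies between the finger pads; the fingertips stand 14 mm ahead of it and the grasp point (between the pads) lies 5 mm behind it; z points along the fingers, y is the line along which they close (so a half turn about z gives the same grasp; the last joint's range is limited). The gripper opens to 85 mm and grips with 20 to 120 N. Pads are 22 mm wide; open, the fingers measure 114 mm over their backs; the gripper's body (76 mm by 85 mm) begins 54 mm behind the grasp point. The pads swing forward as they close: fully open they stand 13 mm farther back than shut.
Start: joints at [-1.294, 0.477, 0.022, 1.555, -0.011, 1.109, -0.083], TCP at [0.253, 0.626, 0.245] pointing down, gripper open.
Joint ranges: [-2.96, 2.96], [-0.34, 2.1], [-1.41, 1.46], [0.24, 2.44], [-1.37, 4.51], [0.17, 1.92], [-2.96, 2.96]. Speed limits (rad/s): [2.39, 2.39, 3.14, 3.14, 3.14, 3.14, 3.14].

## Interface

Orientations are given as a 3x3 rotation matrix whose columns are the frame's x, y, z axes.
In Python, from bench import r, snapshot, order gives the robot as it stands.
- The arm moves only by the tool arm_command, never from a script. Its arguments are lists of equal length, an entry for each row: "linear": the shift along the tool's x, y, z in cm, a list of three; "yaw": the turn about the tool's z in degrees. In form: {"linear": [[x, y, z], ...], "yaw": [yaw, ...]}. A call has 1 to 8 rows; each row shifts and turns the commanded pose from where the row before left it, along the tool's axes as they then stand; what a row does not reach is not made up. A row lasts 1/10 s, in which the tool goes at most 50 mm and 8.59 degrees, less where a joint would pass 70% of its speed; a pose out of reach is approached as far as the arm can. A call is refused whole if a number of a shift passes 5 or a number of a turn 8.59, either way. A call with a gripper value outside its range is refused whole. "gripper" is the closure in counts, from 0 (fully open) to 255 (shut), set as the call begins (left out, the last holds). The fingers move at their own pace and stop on an object; "squeeze" is the grip in N (left out, the last holds). Time passes only in rows, so rows that do not move let the fingers close. It gives the time, the measured TCP pose, the force, the opening and the grip force at its end, in the units of the state.
- r.state(): the state, without advancing time (a new reading comes with each control period).
- snapshot(name): name is "scene" or "top"; returns a dict with "image" (384x512x3 uint8, red, green, blue), "depth" (384x512 float32, m along the optical axis (not along the pixel's ray), 0 where there is no reading), "K" (3x3 intrinsics, pixels), "D" ([k1, k2, p1, p2, k3] as OpenCV has them; the pictures are not rectified), "rvec" (rotation vector, rad) and "tvec" (3), from world to camera coordinates, as OpenCV has them. Camera axes: x right, y down, z forward; pixel columns grow to the right and rows downward; lengths in m; the calibration is good to about 2 mm. A picture is of the moment at which its call begins.
- order.close_job(): hands the job in; it is judged then, once.
The state is a dict: "t": time; "joints": joint angles; "dq": joint speeds; "joint_efforts": joint torques, N m; "eef_pos": TCP position; "orientation": TCP orientation; "ft_force": force on the tool from outside, world axes, zero at the start; "torque": the same for the moment, N m; "finger_gap": finger opening in m; "finger_force": force on a finger pad.
Only numpy, scipy, OpenCV 4.12 (cv2) and the standard library are available. Lean on these libraries where they do the work, as an engineer would, in place of code of your own. Each camera call takes 0.05 s, during which the arm holds its last target. There are 200 camera calls.

## Working session

There is one attempt and no reset: what is moved stays moved. The work goes in short steps, Python scripts to look and compute and a tool call to move; the robot and the scene stay as the last step left them, time stands still between calls to the robot, and variables do not carry over. Pictures are saved under pics/ and viewed, at most 12 in all, crops included, and the job is handed in when it is done.

Besides the shell and the picture viewer there is one more tool, called after "Call:" as name([rows], argument=value, ...), one row to a line, values as JSON. arm_command: Moves the arm, as the interface text tells. Its arguments: {"type":"object","properties":{"linear":{"type":"array"},"yaw":{"type":"array"},"gripper":{"type":"number"},"squeeze":{"type":"number"}},"required":["linear","yaw"]}

```bash
mkdir -p pics; ls
python3 - <<'E'
from bench import r,snapshot
import cv2,numpy as np
for n in("scene","top"):
    s=snapshot(n); np.savez(f"{n}0.npz",**s)
    cv2.imwrite(f"pics/{n}0.png",cv2.resize(s["image"][...,::-1],(768,576)))
    print(n,s["K"].tolist(),s["D"],cv2.Rodrigues(np.array(s["rvec"]))[0].round(3).tolist(),s["tvec"])
s=r.state();print(s["t"],s["eef_pos"],np.round(s["orientation"],3),s["finger_gap"],s["ft_force"])
E
```

```text
pics
scene [[479.8642824634203, 0.0, 263.55614325157416], [0.0, 479.8642824634203, 183.05529701402253], [0.0, 0.0, 1.0]] [-0.08457596  0.          0.          0.          0.        ] [[0.044, 0.999, 0.008], [0.581, -0.019, -0.813], [-0.812, 0.041, -0.582]] [ 0.02285173 -0.2276348   1.77932264]
top [[373.78911614573576, 0.0, 255.7136184412758], [0.0, 373.78911614573576, 193.90321100198526], [0.0, 0.0, 1.0]] [0.00666342 0.         0.         0.         0.        ] [[-0.023, -1.0, -0.005], [-0.997, 0.024, -0.079], [0.079, 0.003, -0.997]] [-0.05768806  0.49467107  0.97543478]
0.1 [0.25318452 0.6251796  0.24443393] [[-0.927  0.375 -0.001]
 [ 0.375  0.927 -0.002]
 [-0.    -0.002 -1.   ]] 0.08536091407947034 [-1.30604849 -0.91569684 -0.03000487]
```

View pics/scene0.png

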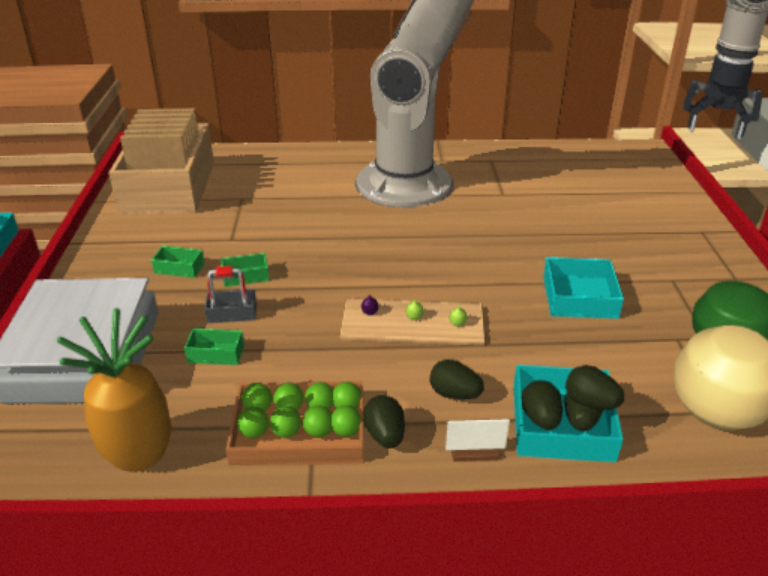

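View pics/top0.png

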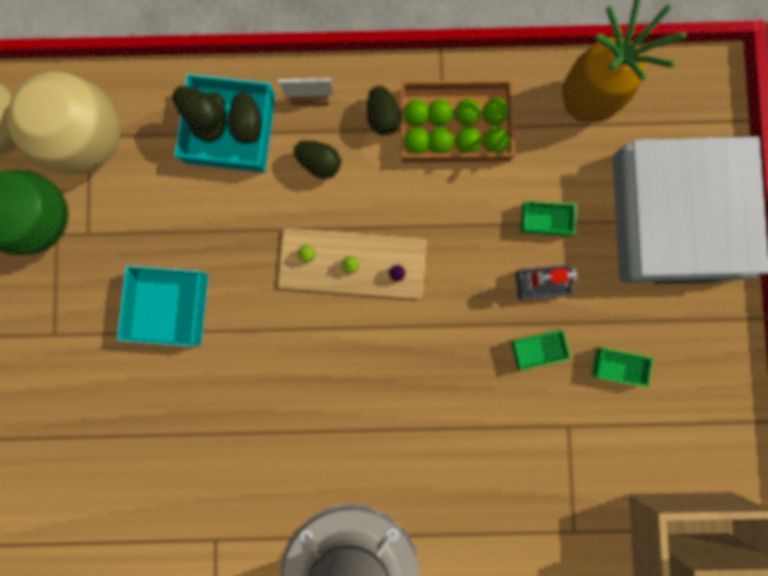

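The purple fig is at top(1.5x) (397,272), beside green figs (350,264) and (306,253). The empty teal punnet is at (163,306); the other one, at (225,122), is full of avocados. The dark caddy with the tongs is at (546,283), with green look-alikes at (549,218), (541,350) and (622,367). I'll measure these and confirm them in a crop.

```bash
cat > h.py <<'E'
import cv2,numpy as np
def cam(s):
    R=cv2.Rodrigues(np.array(s["rvec"]))[0]; return R,-R.T@np.array(s["tvec"])
def dirs(s,uv):
    R,C=cam(s); p=cv2.undistortPoints(np.array(uv,float).reshape(-1,1,2),s["K"],s["D"])[:,0]
    return np.c_[p,np.ones(len(p))]@R,C
def plane(s,uv,z):
    d,C=dirs(s,uv); return C+d*((z-C[2])/d[:,2])[:,None]
def tri(a,ua,b,ub):
    (da,),Ca=dirs(a,[ua]);(db,),Cb=dirs(b,[ub])
    t=np.linalg.lstsq(np.c_[da,-db],Cb-Ca,rcond=None)[0]
    P,Q=Ca+t[0]*da,Cb+t[1]*db
    return (P+Q)/2,np.linalg.norm(P-Q)
def cloud(s,m):
    v,u=np.nonzero(m&(s["depth"]>0)); d,C=dirs(s,np.c_[u,v]); return C+d*s["depth"][v,u][:,None],np.c_[u,v]
def hsv(s): return cv2.cvtColor(s["image"],cv2.COLOR_RGB2HSV).astype(int)
def roi(s,x0,y0,x1,y1):
    m=np.zeros(s["image"].shape[:2],bool); m[y0:y1,x0:x1]=1; return m
E
python3 - <<'E'
from h import *
t=dict(np.load("top0.npz"));s=dict(np.load("scene0.npz"))
print("cams",cam(t)[1],cam(s)[1])
def red(s):
    h=hsv(s);return ((h[...,0]<6)|(h[...,0]>174))&(h[...,1]>150)&(h[...,2]>90)
def pur(s):
    h=hsv(s);return (h[...,0]>130)&(h[...,0]<172)&(h[...,1]>60)&(h[...,2]<130)
def teal(s):
    h=hsv(s);return (h[...,0]>82)&(h[...,0]<98)&(h[...,1]>120)
# tongs
for n,im,R in(("top",t,(335,165,400,210)),("scene",s,(130,170,175,215))):
    m=red(im)&roi(im,*R);p,uv=cloud(im,m);print(n,"red",len(p),uv.mean(0),np.round(np.percentile(p,[5,50,95],axis=0),3).tolist())
    c=p[p[:,2]>.095];print(" cap",len(c),c.mean(0) if len(c) else"")
# fig
U=[]
for n,im,R in(("top",t,(250,165,280,195)),("scene",s,(235,190,258,215))):
    m=pur(im)&roi(im,*R);v,u=np.nonzero(m);U.append((u.mean(),v.mean()));p,_=cloud(im,m);print(n,"fig",len(u),U[-1],u.min(),u.max(),v.min(),v.max(),np.round(np.percentile(p,[5,50,95],axis=0),3).tolist())
print("tri fig",tri(t,U[0],s,U[1]),plane(t,[U[0]],.031))
def rect(p,n):
    (c,wh,a)=cv2.minAreaRect(p[:,:2].astype(np.float32)*1000);print(n,len(p),c,wh,a)
for n,im,R in(("top",t,(70,170,145,240)),("scene",s,(355,165,420,215))):
    p,_=cloud(im,teal(im)&roi(im,*R));print(np.percentile(p[:,2],[2,50,98]));rect(p[(p[:,2]>.042)&(p[:,2]<.053)],n+" punnet")
for n,im,R in(("top",t,(338,172,390,206)),("scene",s,(132,185,175,216))):
    h=hsv(im);m=(h[...,2]<110)&(h[...,1]<110)&roi(im,*R);p,uv=cloud(im,m);print(len(p),np.percentile(p[:,2],[2,50,98]));rect(p[(p[:,2]>.028)&(p[:,2]<.040)],n+" caddy")
a=cv2.resize(t["image"][160:215,240:400],(800,275),interpolation=2);b=cv2.resize(s["image"][165:220,125:285],(800,275),interpolation=2)
cv2.imwrite("pics/crop1.png",np.vstack([a,b])[...,::-1])
E
```

```text
cams [ 0.41481014 -0.0720459   1.01106   ] [ 1.57691129 -0.09980867  0.84953981]
top red 124 [370.90322581 183.5483871 ] [[0.497, -0.381, 0.041], [0.505, -0.354, 0.103], [0.516, -0.323, 0.106]]
 cap 102 [ 0.5060583  -0.35355341  0.10324005]
scene red 94 [149.26595745 182.96808511] [[0.491, -0.396, 0.035], [0.513, -0.357, 0.102], [0.522, -0.326, 0.105]]
 cap 71 [ 0.5123313  -0.35618214  0.10211525]
top fig 66 (np.float64(264.27272727272725), np.float64(181.6818181818182)) 260 268 178 186 [[0.514, -0.102, 0.037], [0.522, -0.092, 0.042], [0.532, -0.084, 0.049]]
scene fig 102 (np.float64(246.09803921568627), np.float64(203.55882352941177)) 241 251 197 209 [[0.525, -0.106, 0.022], [0.536, -0.095, 0.036], [0.543, -0.084, 0.047]]
tri fig (array([ 0.52444309, -0.0938739 ,  0.02710758]), np.float64(0.0021668309684792953)) [[ 0.52402804 -0.09270839  0.031     ]]
[-7.30499975e-05  4.79126069e-03  4.86892294e-02]
top punnet 317 (475.8910217285156, 319.12353515625) (130.90997314453125, 126.98212432861328) 84.21395874023438
[0.00127109 0.02083454 0.04971274]
scene punnet 315 (478.8815002441406, 317.0469970703125) (131.16909790039062, 135.3638916015625) 84.14282989501953
524 [-0.00079449  0.01130575  0.08550448]
top caddy 150 (502.73284912109375, -352.2434387207031) (52.15410232543945, 90.66261291503906) 4.335902214050293
663 [0.00010866 0.02109748 0.08000119]
scene caddy 185 (505.97515869140625, -354.6003112792969) (62.8377571105957, 87.18505859375) 3.4952197074890137
```

View pics/crop1.png

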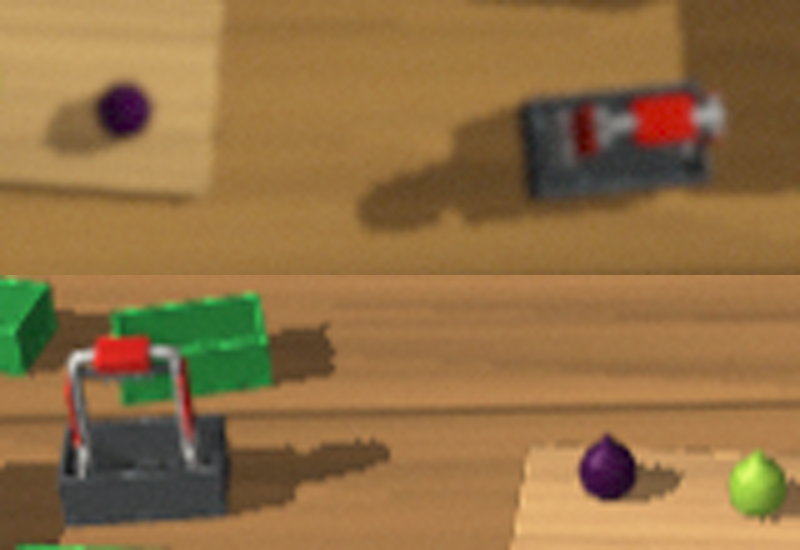

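The crop confirms it: purple fig (top 124,110) on the board, and red-capped tongs standing in the dark caddy (scene 145,420), with only green caddies next to them.

Estimates so far:
- Caddy and tongs: (0.505,-0.354), yaw +4°
- Fig: (0.525,-0.093)
- Punnet: (0.477,0.318), yaw -6°

I'll start moving.

Call:
arm_command([
  [-3.7, -3.1, 0],
  [-3.3, -3.5, 0],
  [-2.9, -3.8, 0],
  [-2.4, -4.1, 0],
  [-2.2, -4.2, 0],
  [-2.2, -4.2, 0],
  [-2.2, -4.2, 0],
  [-2.2, -4.2, 0],
], yaw=[-6.5, -6.5, -6.5, -6.5, 0, 0, 0, 0], gripper=0, squeeze=25)

```text
t: 0.9
eef_pos: [0.4432, 0.2928, 0.2452]
orientation: [[-0.998, -0.069, -0.0], [-0.069, 0.998, -0.0], [0.0, -0.0, -1.0]]
ft_force: [0.3, 1.0, -0.1]
finger_gap: 0.0854
finger_force: 0.0
```

Call:
arm_command([
  [-0.1, -4.7, 0],
  [-0.1, -4.7, 0],
  [-0.1, -4.7, 0],
  [-0.1, -4.7, 0],
  [-0.1, -4.7, 0],
  [-0.1, -4.7, 0],
  [-0.1, -4.7, 0],
  [-0.1, -4.7, 0],
], yaw=[0, 0, 0, 0, 0, 0, 0, 0])

```text
t: 1.7
eef_pos: [0.4761, -0.0816, 0.2453]
orientation: [[-0.998, -0.069, 0.0], [-0.069, 0.998, 0.0], [-0.0, 0.0, -1.0]]
ft_force: [1.1, 0.0, 0.7]
finger_gap: 0.0854
finger_force: 0.0
```

Call:
arm_command([
  [-0.1, -4.7, 0],
  [-0.1, -4.7, 0],
  [-0.1, -4.7, 0],
  [-0.1, -4.7, 0],
  [-0.1, -4.7, 0],
  [-0.2, -2, 0],
  [-0.3, -1.2, 0],
  [0, 0, 0],
], yaw=[0, 0, 0, 0, 0, 0, 0, 0])

```text
t: 2.5
eef_pos: [0.5049, -0.3463, 0.2448]
orientation: [[-0.998, -0.068, -0.001], [-0.068, 0.998, -0.0], [0.001, -0.0, -1.0]]
ft_force: [-0.8, 0.6, 0.5]
finger_gap: 0.0853
finger_force: 0.0
```

```bash
python3 -c "
from bench import r
import numpy as np
s=r.state();print(s['t'],s['eef_pos'],np.round(s['orientation'],3),np.round(s['joints'],2))"
```

```text
2.5 [ 0.50485702 -0.34625599  0.24481852] [[-0.998 -0.068 -0.001]
 [-0.068  0.998 -0.   ]
 [ 0.001 -0.    -1.   ]] [ 0.16  0.4   0.45  1.74 -0.19  1.05  2.31]
```

Call:
arm_command([
  [-0.1, -0.8, 2],
  [0, 0, 4],
  [0, 0, 4],
  [0, 0, 2],
  [0, 0, 0],
], yaw=[0, 0, 0, 0, 0])

```text
t: 3.0
eef_pos: [0.5052, -0.3494, 0.1221]
orientation: [[-0.997, -0.072, -0.006], [-0.072, 0.997, 0.004], [0.005, 0.005, -1.0]]
ft_force: [-0.4, 0.2, 0.2]
finger_gap: 0.0858
finger_force: 0.0
```

Run:
```python
from h import *
from bench import snapshot
a=[]
for n,(x0,y0,x1,y1) in(("scene",(110,130,190,230)),("top",(330,140,410,220))):
    s=snapshot(n); a.append(cv2.resize(s["image"][y0:y1,x0:x1],(400,500 if n=="scene" else 400),interpolation=2))
a[1]=cv2.copyMakeBorder(a[1],0,100,0,0,0)
cv2.imwrite("pics/c2.png",np.hstack(a)[...,::-1])
```

```text
(no output)
```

View pics/c2.png

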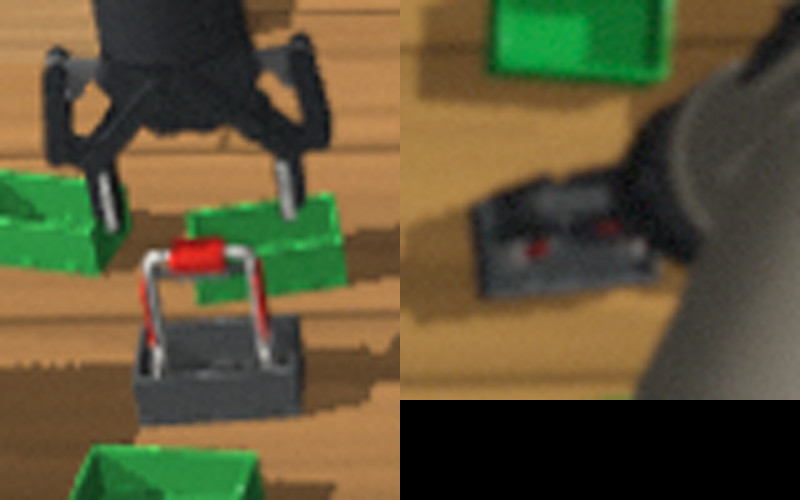

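The fingers (107,190)/(288,185) straddle the tongs (152–262), centred to within about 3 mm. I'll descend and close to carrying width.

Call:
arm_command([
  [0, -0.4, 1],
  [0, 0, 2],
  [0, 0, 2],
  [0, 0, 1],
  [0, 0, 0],
  [0, 0, 0],
], yaw=[0, 0, 0, 0, 0, 0])

```text
t: 3.7
eef_pos: [0.5072, -0.3578, 0.0661]
orientation: [[-0.998, -0.069, 0.001], [-0.069, 0.998, -0.001], [-0.001, -0.001, -1.0]]
ft_force: [-0.2, -0.8, 0.9]
finger_gap: 0.0857
finger_force: 0.0
```

Call:
arm_command([
  [0, 0, 0],
  [0, 0, 0],
  [0, 0, 0],
  [0, 0, 0],
  [0, 0, 0],
], yaw=[0, 0, 0, 0, 0], gripper=90)

```text
t: 4.2
eef_pos: [0.5078, -0.3581, 0.0671]
orientation: [[-0.998, -0.069, 0.003], [-0.069, 0.998, -0.001], [-0.003, -0.001, -1.0]]
ft_force: [-1.0, 0.7, 6.8]
finger_gap: 0.0554
finger_force: 6.4
```

Call:
arm_command([
  [0, 0, -0.5],
  [0, 0, -1.5],
  [0, 0, -3],
  [0, 0, -3],
  [0, 0, -2],
  [0, 0, -1],
  [0, 0, 0],
], yaw=[0, 0, 0, 0, 0, 0, 0])

```text
t: 4.9
eef_pos: [0.5074, -0.3578, 0.1772]
orientation: [[-0.998, -0.069, 0.003], [-0.069, 0.998, -0.001], [-0.003, -0.001, -1.0]]
ft_force: [0.2, -0.3, -1.2]
finger_gap: 0.0551
finger_force: 4.4
```

Run:
```python
from h import *
from bench import snapshot,r
s=snapshot("scene"); cv2.imwrite("pics/c3.png",cv2.resize(s["image"][100:230,100:240],(700,600),interpolation=2)[...,::-1])
h=hsv(s);m=((h[...,0]<6)|(h[...,0]>174))&(h[...,1]>150)&(h[...,2]>90)&roi(s,110,100,200,215)
p,uv=cloud(s,m);print(len(p),np.round(np.percentile(p,[5,50,95],axis=0),3)); q=r.state();print(q["eef_pos"],q["finger_gap"],q["ft_force"])
```

```text
97 [[ 0.501 -0.385  0.172]
 [ 0.516 -0.36   0.212]
 [ 0.521 -0.342  0.216]]
[ 0.50677591 -0.35723801  0.17568907] 0.05512996628874559 [ 0.72646934 -0.42559253 -1.2317764 ]
```

View pics/c3.png

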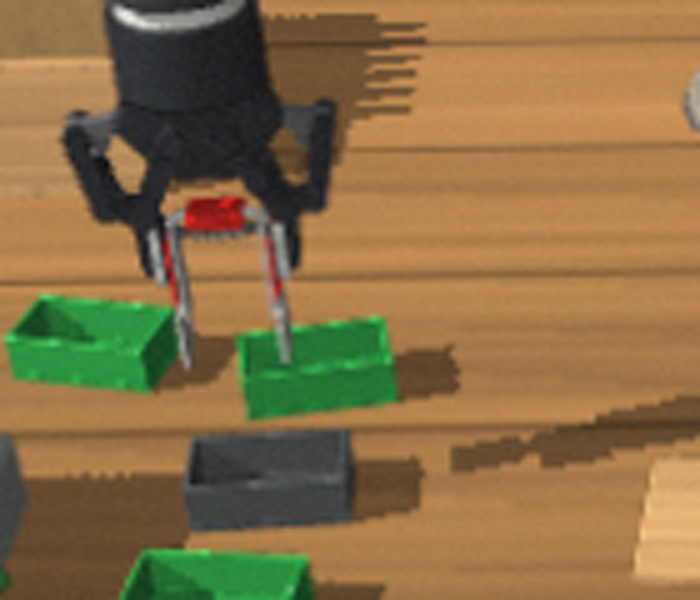

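The tongs are held upright (grips about (165–290, 250)) and the dark caddy below is now empty. Next I'll move over the fig.

Call:
arm_command([
  [0, 0, 0],
  [0, 0, 0],
  [0.1, 3, 0],
  [0.1, 4.5, 0],
  [0.2, 4.5, 0],
  [0.2, 4.5, 0],
  [0.2, 4.5, 0],
  [0.2, 3, 0],
], yaw=[5, 5, 0, 0, 0, 0, 0, 0])

```text
t: 5.75
eef_pos: [0.5212, -0.1136, 0.1738]
orientation: [[-0.995, 0.102, -0.003], [0.102, 0.995, 0.001], [0.003, 0.001, -1.0]]
ft_force: [-0.2, 0.1, -2.5]
finger_gap: 0.0549
finger_force: 4.4
```

Call:
arm_command([
  [0, 2, 0],
  [0, 0.5, 0],
  [0, 0, 0],
  [0, 0, 0],
], yaw=[0, 0, 0, 0])

```text
t: 6.15
eef_pos: [0.5242, -0.0943, 0.1749]
orientation: [[-0.994, 0.107, -0.001], [0.107, 0.994, -0.001], [0.001, -0.001, -1.0]]
ft_force: [-0.6, 0.2, -1.5]
finger_gap: 0.0549
finger_force: 4.4
```

Run:
```python
from h import *
from bench import snapshot,r
s=snapshot("scene"); t=snapshot("top")
a=cv2.resize(s["image"][110:230,200:280],(400,600),interpolation=2);b=cv2.resize(t["image"][130:250,210:290],(400,600),interpolation=2)
cv2.imwrite("pics/c4.png",np.hstack([a,b])[...,::-1])
q=r.state();print(q["t"],q["eef_pos"],q["finger_gap"],q["ft_force"],np.round(q["orientation"],3))
```

```text
6.25 [ 0.52433097 -0.09453515  0.17513638] 0.055120147092016396 [-0.57759268 -0.45271181 -1.33818149] [[-0.994  0.108 -0.   ]
 [ 0.108  0.994 -0.001]
 [ 0.    -0.001 -1.   ]]
```

View pics/c4.png

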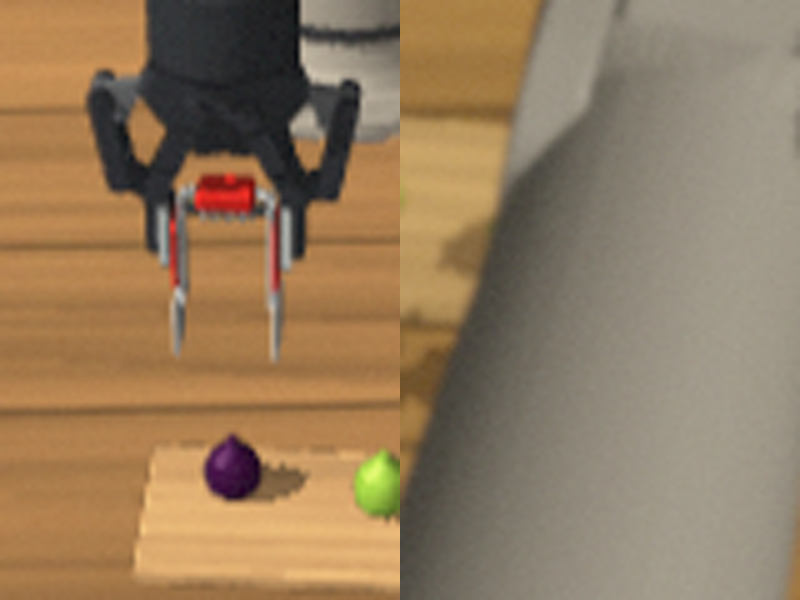

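The tips (177,350)/(275,355) centre on the fig (232,470) once perspective is allowed for. Descending, with a pause partway.

Call:
arm_command([
  [0, 0, 1],
  [0, 0, 3],
  [0, 0, 2.5],
  [0, 0, 1.5],
  [0, 0, 1],
  [0, 0, 0.4],
  [0, 0, 0],
  [0, 0, 0],
], yaw=[0, 0, 0, 0, 0, 0, 0, 0])

```text
t: 7.05
eef_pos: [0.5252, -0.093, 0.0819]
orientation: [[-0.994, 0.106, 0.001], [0.106, 0.994, -0.0], [-0.001, 0.0, -1.0]]
ft_force: [-0.2, -0.4, -1.3]
finger_gap: 0.0557
finger_force: 4.4
```

Run:
```python
from h import *
from bench import snapshot,r
s=snapshot("scene")
cv2.imwrite("pics/c5.png",cv2.resize(s["image"][140:230,195:295],(700,600),interpolation=2)[...,::-1])
q=r.state();print(q["t"],q["eef_pos"],q["finger_gap"],q["ft_force"])
```

```text
7.1 [ 0.52533703 -0.09289933  0.08204439] 0.05583104450061443 [ 0.03970969  0.02714596 -0.94348064]
```

View pics/c5.png

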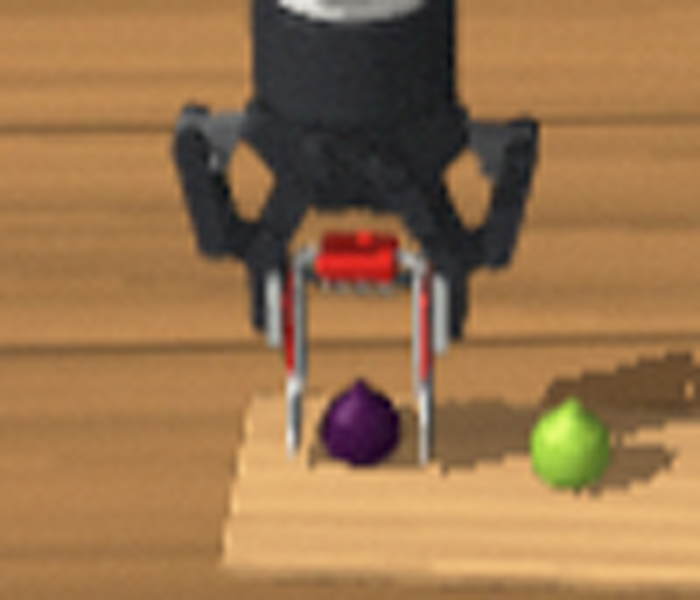

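The fig (360,430) sits between the tips (292,450)/(427,455), with the gripper well above it. Squeezing now.

Call:
arm_command([
  [0, 0, 0],
  [0, 0, 0],
  [0, 0, 0],
  [0, 0, 0],
  [0, 0, 0],
  [0, 0, 0],
], yaw=[0, 0, 0, 0, 0, 0], gripper=155)

```text
t: 7.7
eef_pos: [0.5253, -0.0927, 0.082]
orientation: [[-0.994, 0.105, 0.001], [0.105, 0.994, 0.0], [-0.001, 0.0, -1.0]]
ft_force: [-1.1, -0.4, 6.2]
finger_gap: 0.036
finger_force: 24.7
```

Call:
arm_command([
  [0, 0, -0.5],
  [0, 0, -1],
  [0, 0, -2],
  [0, 0, -3],
  [0, 0, -3],
  [0, 0, -1.5],
  [0, 0, -0.5],
  [0, 0, 0],
], yaw=[0, 0, 0, 0, 0, 0, 0, 0])

```text
t: 8.5
eef_pos: [0.5248, -0.0927, 0.1969]
orientation: [[-0.994, 0.105, 0.001], [0.105, 0.994, 0.0], [-0.001, 0.0, -1.0]]
ft_force: [-0.4, -0.4, -1.8]
finger_gap: 0.036
finger_force: 25.4
```

Run:
```python
from h import *
from bench import snapshot,r
s=snapshot("scene")
cv2.imwrite("pics/c6.png",cv2.resize(s["image"][100:220,195:295],(600,600),interpolation=2)[...,::-1])
q=r.state();print(q["t"],q["eef_pos"],q["finger_gap"],q["finger_force"],q["ft_force"])
```

```text
8.55 [ 0.52431377 -0.09255657  0.19600775] 0.03623942396854799 25.36553978919983 [-0.77017736 -0.02074814 -1.08475968]
```

View pics/c6.png

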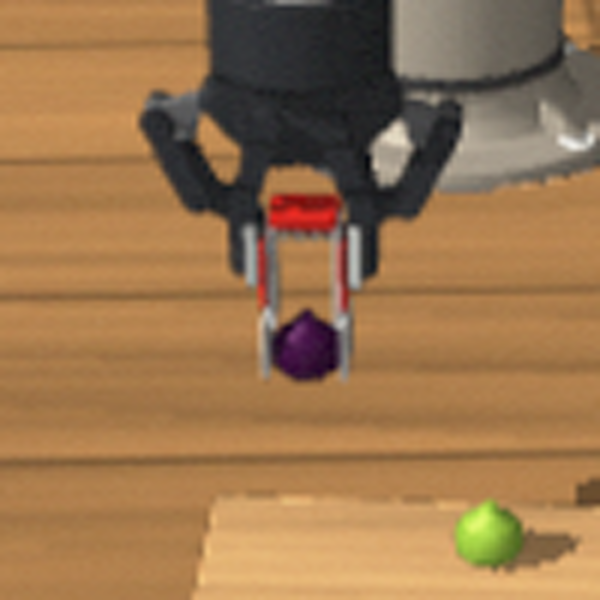

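The fig is held between the tips (307,345) and clear of the board. I'll carry it to the empty punnet.

Call:
arm_command([
  [0.3, 1.5, 0],
  [0.6, 3, 0],
  [1, 4.5, 0],
  [1, 4.5, 0],
  [1, 4.5, 0],
  [1, 4.5, 0],
  [1, 4.5, 0],
  [1, 4.5, 0],
], yaw=[0, 0, 0, 0, 0, 0, 0, 0])

```text
t: 9.35
eef_pos: [0.488, 0.2292, 0.1949]
orientation: [[-0.994, 0.105, -0.002], [0.105, 0.994, -0.001], [0.002, -0.002, -1.0]]
ft_force: [0.7, -0.5, -1.4]
finger_gap: 0.0362
finger_force: 25.4
```

Call:
arm_command([
  [1, 4, 0],
  [0.7, 3, 0],
  [0.4, 1.5, 0],
  [0, 0.4, 0],
  [0, 0, 0],
  [0, 0, 0],
], yaw=[0, 0, 0, 0, 0, 0])

```text
t: 9.95
eef_pos: [0.4785, 0.316, 0.1961]
orientation: [[-0.994, 0.108, -0.0], [0.108, 0.994, -0.001], [0.0, -0.001, -1.0]]
ft_force: [-0.1, 0.1, -1.8]
finger_gap: 0.0363
finger_force: 25.4
```

Run:
```python
from h import *
from bench import snapshot,r
s=snapshot("scene")
cv2.imwrite("pics/c7.png",cv2.resize(s["image"][100:220,330:450],(600,600),interpolation=2)[...,::-1])
q=r.state();print(q["t"],q["eef_pos"],q["finger_gap"],q["finger_force"],q["ft_force"],np.round(q["joints"],2))
```

```text
10.0 [0.47849737 0.31607358 0.19620121] 0.03578671934699312 25.38680076599121 [-0.454811   -0.06107674 -1.95946195] [-0.93  0.37  0.3   1.87 -0.14  0.92  0.9 ]
```

View pics/c7.png

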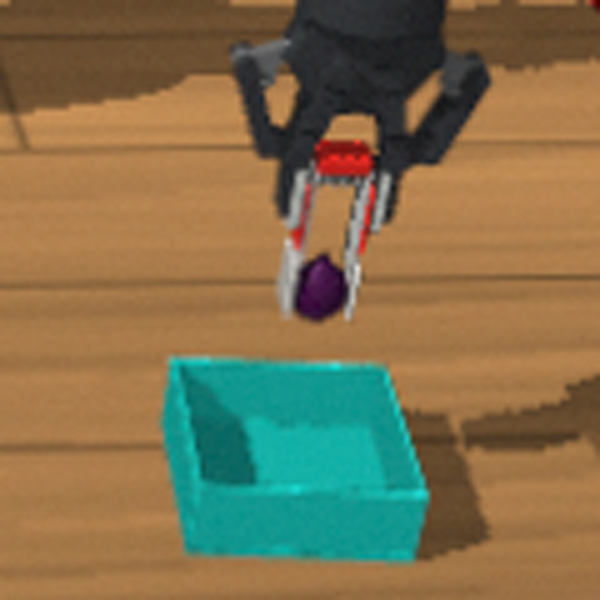

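The fig (320,288) is over the empty punnet. Lowering to the floor.

Call:
arm_command([
  [0, 0, 1],
  [0, 0, 3],
  [0, 0, 3],
  [0, 0, 2.5],
  [0, 0, 1],
  [0, 0, 0.6],
  [0, 0, 0.4],
  [0, 0, 0],
], yaw=[0, 0, 0, 0, 0, 0, 0, 0])

```text
t: 10.8
eef_pos: [0.4782, 0.3186, 0.0817]
orientation: [[-0.994, 0.106, 0.001], [0.106, 0.994, 0.001], [-0.001, 0.001, -1.0]]
ft_force: [-0.4, 1.4, -1.5]
finger_gap: 0.0364
finger_force: 25.5
```

Call:
arm_command([
  [0, 0, 0],
  [0, 0, 0],
  [0, 0, 0],
], yaw=[0, 0, 0])

```text
t: 11.1
eef_pos: [0.478, 0.3187, 0.0819]
orientation: [[-0.994, 0.105, 0.001], [0.105, 0.994, 0.001], [-0.001, 0.001, -1.0]]
ft_force: [-0.7, 0.2, -1.7]
finger_gap: 0.0361
finger_force: 25.5
```

Call:
arm_command([
  [0, 0, 0.3],
  [0, 0, 0.2],
  [0, 0, 0],
  [0, 0, 0],
  [0, 0, 0],
], yaw=[0, 0, 0, 0, 0])

```text
t: 11.6
eef_pos: [0.4778, 0.3185, 0.0763]
orientation: [[-0.994, 0.105, 0.0], [0.105, 0.994, 0.0], [-0.0, 0.0, -1.0]]
ft_force: [0.1, 0.3, -1.8]
finger_gap: 0.0357
finger_force: 25.5
```

Call:
arm_command([
  [0, 0, 0],
  [0, 0, 0],
  [0, 0, 0],
  [0, 0, 0],
  [0, 0, 0],
  [0, 0, 0],
  [0, 0, 0],
], yaw=[0, 0, 0, 0, 0, 0, 0], gripper=90)

```text
t: 12.3
eef_pos: [0.4778, 0.3185, 0.0763]
orientation: [[-0.994, 0.105, -0.0], [0.105, 0.994, 0.0], [0.0, 0.0, -1.0]]
ft_force: [0.2, -0.3, -0.7]
finger_gap: 0.055
finger_force: 4.5
```

Call:
arm_command([
  [0, 0, -0.5],
  [0, 0, -1],
  [0, 0, -2],
  [0, 0, -3],
  [0, 0, -3],
  [0, 0, -1.5],
  [0, 0, -0.5],
  [0, 0, 0],
], yaw=[0, 0, 0, 0, 0, 0, 0, 0])

```text
t: 13.1
eef_pos: [0.478, 0.3187, 0.1922]
orientation: [[-0.994, 0.105, 0.001], [0.105, 0.994, 0.001], [-0.001, 0.001, -1.0]]
ft_force: [0.3, -0.0, -1.3]
finger_gap: 0.0551
finger_force: 4.5
```

Run:
```python
from h import *
from bench import snapshot,r
s=snapshot("scene")
cv2.imwrite("pics/c8.png",cv2.resize(s["image"][100:220,330:450],(600,600),interpolation=2)[...,::-1])
q=r.state();print(q["t"],q["eef_pos"],q["finger_gap"],q["finger_force"],q["ft_force"])
h=hsv(s);m=(h[...,0]>130)&(h[...,0]<172)&(h[...,1]>60)&(h[...,2]<130)&roi(s,340,150,430,220)
p,uv=cloud(s,m);print(len(p),uv.mean(0) if len(p) else "",np.median(p,0) if len(p) else "")
m=((h[...,0]<6)|(h[...,0]>174))&(h[...,1]>150)&(h[...,2]>90)&roi(s,360,100,430,160)
p,uv=cloud(s,m);print("cap z",np.percentile(p[:,2],[5,50,95]))
```

```text
13.15 [0.47750154 0.31839196 0.19121441] 0.05521131997139109 4.458432421088219 [ 1.20019012 -0.32423797 -0.25910729]
76 [387.02631579 192.17105263] [0.48655988 0.31259839 0.02926555]
cap z [0.17836789 0.22639083 0.23114436]
```

View pics/c8.png

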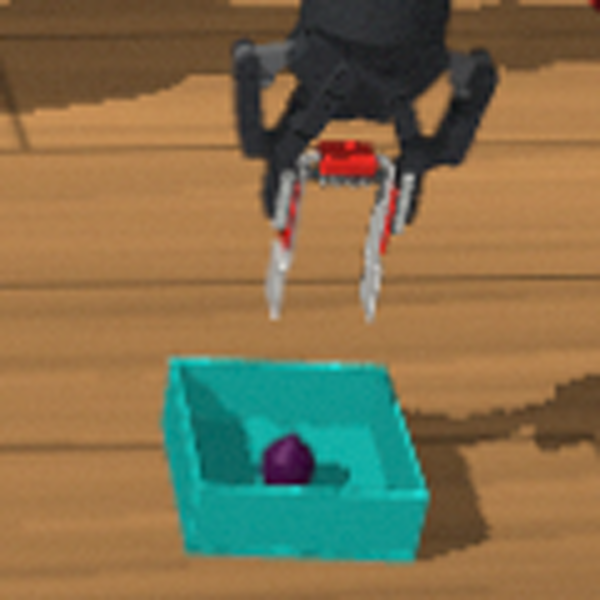

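The fig (290,460) stands on the punnet floor and the tongs are open and empty. I'll re-measure the empty caddy before returning.

Run:
```python
from h import *
from bench import snapshot
for n,R in(("top",(338,165,390,210)),("scene",(132,180,178,220))):
    im=snapshot(n);h=hsv(im);m=(h[...,2]<120)&(h[...,1]<100)&roi(im,*R);p,uv=cloud(im,m)
    q=p[(p[:,2]>.027)&(p[:,2]<.041)];print(n,len(p),len(q),cv2.minAreaRect(q[:,:2].astype(np.float32)*1000))
    f=p[(p[:,2]>.0)&(p[:,2]<.009)];
    c=np.array([504,-353])/1000;f=f[np.abs(f[:,:2]-c).max(1)<.04];print(" floor",len(f),np.percentile(f,[3,97],axis=0) if len(f) else"")
```

```text
top 752 162 ((502.6973571777344, -352.023681640625), (52.454978942871094, 89.93782043457031), 4.668874263763428)
 floor 453 [[ 0.48223993 -0.39103592  0.00062356]
 [ 0.52568144 -0.3210699   0.00739569]]
scene 697 205 ((504.8209533691406, -355.3492431640625), (59.749717712402344, 88.60537719726562), 4.651772499084473)
 floor 125 [[ 0.47661447 -0.39016898  0.00113401]
 [ 0.53355578 -0.31596774  0.00867254]]
```

Call:
arm_command([
  [-0.2, -1.5, 0],
  [-0.5, -3, 0],
  [-0.7, -4.5, 0],
  [-0.7, -4.5, 0],
  [-0.7, -4.5, 0],
  [-0.7, -4.5, 0],
  [-0.7, -4.5, 0],
  [-0.7, -4.5, 0],
], yaw=[0, 0, 0, 0, 0, 0, 0, 0])

```text
t: 14.05
eef_pos: [0.4921, -0.0029, 0.1908]
orientation: [[-0.994, 0.106, -0.001], [0.106, 0.994, -0.0], [0.001, -0.0, -1.0]]
ft_force: [1.0, -0.2, -0.7]
finger_gap: 0.0554
finger_force: 4.5
```

Call:
arm_command([
  [-0.7, -4.5, 0],
  [-0.7, -4.5, 0],
  [-0.7, -4.5, 0],
  [-0.7, -4.5, 0],
  [-0.7, -4.5, 0],
  [-0.6, -4.5, 0],
  [-0.5, -4, 0],
  [-0.3, -2, 0],
], yaw=[0, 0, 0, 0, 0, 0, 0, 0])

```text
t: 14.85
eef_pos: [0.5044, -0.3385, 0.1908]
orientation: [[-0.994, 0.111, -0.002], [0.111, 0.994, -0.002], [0.002, -0.002, -1.0]]
ft_force: [-0.1, -0.3, -0.9]
finger_gap: 0.055
finger_force: 4.5
```

Call:
arm_command([
  [0, -1.2, 0],
  [0, 0, 0],
  [0, 0, 0],
  [0, 0, 0],
], yaw=[-5.3, -5.3, 0, 0])

```text
t: 15.25
eef_pos: [0.5051, -0.3452, 0.1907]
orientation: [[-0.997, -0.076, -0.001], [-0.076, 0.997, 0.001], [0.001, 0.001, -1.0]]
ft_force: [-0.9, 0.3, -0.8]
finger_gap: 0.0555
finger_force: 4.5
```

Call:
arm_command([
  [0, -0.4, 1],
  [0, -0.2, 3],
  [0, 0, 2.5],
  [0, 0, 1.5],
  [0, 0, 0],
  [0, 0, 0],
], yaw=[0, 0, 0, 0, 0, 0])

```text
t: 15.85
eef_pos: [0.5067, -0.3514, 0.1115]
orientation: [[-0.997, -0.079, -0.0], [-0.079, 0.997, -0.0], [0.0, -0.0, -1.0]]
ft_force: [0.3, -0.7, -1.5]
finger_gap: 0.0553
finger_force: 4.5
```

Run:
```python
from h import *
from bench import snapshot,r
s=snapshot("scene")
cv2.imwrite("pics/c9.png",cv2.resize(s["image"][130:230,105:205],(600,600),interpolation=2)[...,::-1])
q=r.state();print(q["t"],q["eef_pos"],q["finger_gap"],q["ft_force"])
```

```text
15.9 [ 0.50705758 -0.35164289  0.11219117] 0.05528682033152977 [-0.69079586 -0.2619951  -0.52235632]
```

View pics/c9.png

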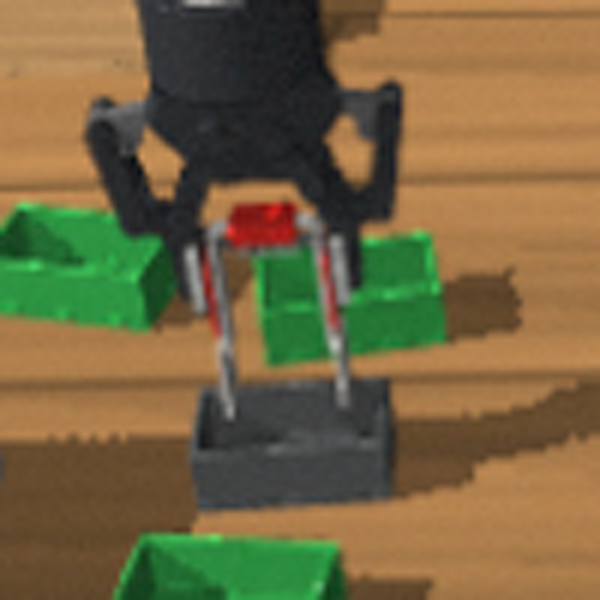

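The tips (230,415)/(345,400) are above the caddy opening (195–390) and centred to about 1–2 mm. Lowering.

Call:
arm_command([
  [0.15, -0.1, 1],
  [0, 0, 1],
  [0, 0, 1],
  [0, 0, 0.6],
  [0, 0, 0.3],
  [0, 0, 0],
  [0, 0, 0],
], yaw=[0, 0, 0, 0, 0, 0, 0])

```text
t: 16.6
eef_pos: [0.5052, -0.3524, 0.0724]
orientation: [[-0.997, -0.079, 0.0], [-0.079, 0.997, -0.0], [-0.0, -0.0, -1.0]]
ft_force: [0.5, 0.5, -0.6]
finger_gap: 0.0552
finger_force: 4.5
```

Call:
arm_command([
  [0, 0, 0.3],
  [0, 0, 0.2],
  [0, 0, 0],
  [0, 0, 0],
], yaw=[0, 0, 0, 0])

```text
t: 17.0
eef_pos: [0.5051, -0.3522, 0.0673]
orientation: [[-0.997, -0.079, -0.0], [-0.079, 0.997, 0.0], [0.0, 0.0, -1.0]]
ft_force: [-1.3, 0.2, -1.5]
finger_gap: 0.055
finger_force: 4.5
```

Call:
arm_command([
  [0, 0, 0.2],
  [0, 0, 0.1],
  [0, 0, 0],
  [0, 0, 0],
], yaw=[0, 0, 0, 0])

```text
t: 17.4
eef_pos: [0.5056, -0.3523, 0.065]
orientation: [[-0.997, -0.079, 0.001], [-0.079, 0.997, -0.0], [-0.001, -0.0, -1.0]]
ft_force: [-0.7, 1.6, 6.2]
finger_gap: 0.0555
finger_force: 4.8
```

Feet are on the floor, so I'll open, let it settle and retreat.

Call:
arm_command([
  [0, 0, 0],
  [0, 0, 0],
  [0, 0, 0],
  [0, 0, 0],
  [0, 0, 0],
  [0, 0, 0],
  [0, 0, 0],
  [0, 0, 0],
], yaw=[0, 0, 0, 0, 0, 0, 0, 0], gripper=0)

```text
t: 18.2
eef_pos: [0.5051, -0.3522, 0.0643]
orientation: [[-0.997, -0.079, 0.0], [-0.079, 0.997, 0.0], [-0.0, 0.0, -1.0]]
ft_force: [-0.2, -0.2, -0.6]
finger_gap: 0.0854
finger_force: 0.0
```

Call:
arm_command([
  [0, 0, -0.5],
  [0, 0, -1],
  [0, 0, -2],
  [0, 0, -3],
  [0, 0, -4],
  [0, 0, -3],
  [0, 0, -1],
  [0, 0, 0],
], yaw=[0, 0, 0, 0, 0, 0, 0, 0])

```text
t: 19.0
eef_pos: [0.5059, -0.3529, 0.2115]
orientation: [[-0.997, -0.079, 0.004], [-0.079, 0.997, -0.002], [-0.004, -0.002, -1.0]]
ft_force: [0.4, -0.3, 0.2]
finger_gap: 0.0852
finger_force: 0.0
```

Run:
```python
from h import *
from bench import snapshot,r
s=snapshot("scene")
cv2.imwrite("pics/c10.png",cv2.resize(s["image"][110:230,100:430],(800,291),interpolation=2)[...,::-1])
q=r.state();print(q["t"],q["eef_pos"],q["finger_gap"],q["ft_force"])
h=hsv(s);m=((h[...,0]<6)|(h[...,0]>174))&(h[...,1]>150)&(h[...,2]>90)&roi(s,130,165,180,215)
p,uv=cloud(s,m);c=p[p[:,2]>.095];print("cap",len(c),c.mean(0),c[:,2].max())
```

```text
19.05 [ 0.50512619 -0.35214769  0.20968677] 0.08545543492943412 [-0.31382067  0.68564178 -0.77704564]
cap 66 [ 0.50906776 -0.35304409  0.1022848 ] 0.10735377605980612
```

View pics/c10.png

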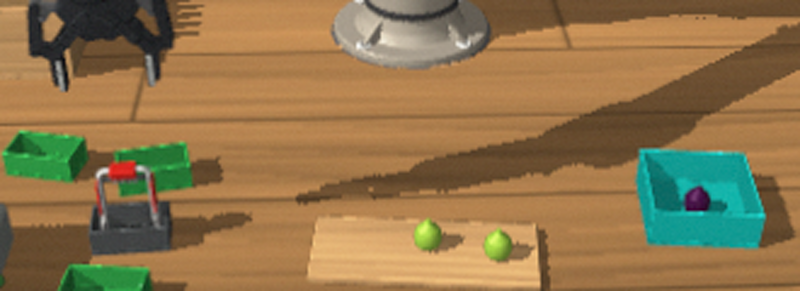

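The tongs stand upright in the caddy (125,205), the fig is in the punnet (697,200), and the gripper is clear of everything. Handing in.

```bash
python3 -c "
from bench import order
print(order.close_job())"
```

```text
the job is handed in; nothing more can be done
None
```

The job is handed in, though no verdict came back: the last picture showed the purple fig on the floor of the empty teal punnet and the tongs standing upright in their caddy, with the gripper clear, about 19 s in.

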